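# Draw the serving board out from under the display stack

### The arm

A 6-joint arm with a two-finger parallel gripper is mounted at the origin on the work surface. World frame = base frame: x ahead of the robot, y to its left, z up, the work surface at z = 0. Lengths are in m, angles in rad, forces in N, time in s.
With the tool pointing down it reaches from about 0.275 to 0.825 m from the base axis. Payload 5.2 kg.
Tool frame: the origin (TCP) lies midway between the tips of the shut fingers; the grasp point (between the pads) lies 19 mm behind it; x points along the fingers, y is the direction in which the jaws open and shut, and the axes are right-handed (so a half turn about x gives the same grasp; the last joint's range is limited). The gripper opens to 93 mm and grips with 3 to 60 N. Pads are 15 mm wide; open, the fingers measure 128 mm over their backs; the gripper's body (75 mm by 188 mm) begins 65 mm behind the grasp point.
Start: joints at [0.901, 0.259, 1.535, -0, 1.348, -0.203], TCP at [0.247, 0.491, 0.219] pointing down, gripper open.
Joint ranges: [-3.14, 3.14], [-0.91, 2.08], [0.19, 2.58], [-1.22, 4.36], [0.22, 2.71], [-3.12, 3.12]. Speed limits (rad/s): [2.57, 2.57, 3.14, 3.14, 3.14, 3.14].

### API

Orientations are given as [roll, pitch, yaw] about the fixed x, y, z axes, in that order (R = Rz(yaw) Ry(pitch) Rx(roll)).
In Python, from bench import arm gives the robot as it stands.
- The arm moves only by the tool send_rows, never from a script. Its argument "increments" is a list of rows, each a list of 5 numbers: the finger opening in mm, from 0 to 93, then the shift along the tool's x, y, z in mm, then the turn about the tool's x in rad. A call has 1 to 8 rows; each row shifts and turns the pose as measured when the row begins, along the tool's axes as they then stand; what a row does not reach is not made up. A row lasts 1/10 s, in which the tool goes at most 50 mm and 8.59 degrees, less where a joint would pass 70% of its speed; a pose out of reach is approached as far as the arm can. A call is refused whole if a number of a shift passes 50 or a number of a turn 0.15, either way. A call with a gripper value outside its range is refused whole. The fingers move at their own pace and stop on an object; the grip force is fixed at half the most. Time passes only in rows, so rows that do not move let the fingers close. It gives the time, the measured TCP pose, the force and the opening at its end, in the units of the state.
- arm.sense(): the state, without advancing time (a new reading comes with each control period).
- arm.read_camera(name): name is "side" or "top" or "wrist"; returns a dict with "img" (480x640x3 uint8, red, green, blue), "fx", "fy", "cx", "cy" (pixels), "k1" (the pictures are not rectified: a ray, as slopes to the right and down, at radius r is drawn at 1 + k1 r^2 times it, then the intrinsics apply), "rvec" (rotation vector, rad) and "tvec" (3), from world to camera coordinates, as OpenCV has them. Camera axes: x right, y down, z forward; pixel columns grow to the right and rows downward; lengths in m; the calibration is good to about 2 mm. A picture is of the moment at which its call begins. There is no depth.
- arm.sign_off(): hands the job in, once; it reports no verdict.
Trained networks look in a picture, given as the dict that the camera call returned (one of the last four; its "shot" number tells which), for a name from the list of things; names that differ only in an ending like _2 or _b are one class to them, and where a whole thing is asked for, a point or a joint stands for the part that bears it (a point fixed in the world has none). Each returns a list of dicts, best first, with "p" (0 to 1); they miss things now and then, are a little off and sometimes report something else, mostly with a low value. They report only what shows in the picture. A call takes as long as a camera call. They do not tell look-alikes from the thing itself.
- arm.boxes_of(picture, name): "position" ([row, column] in pixels, amid what is visible of it).
The state is a dict: "time": time; "joint_positions": joint angles; "dq": joint speeds; "effort": joint torques, N m; "tcp_pos": TCP position; "tcp_rot": TCP orientation; "wrist_force": force on the tool from outside, world axes, zero at the start; "ft_torque": the same for the moment, N m; "finger_gap": finger opening in m.
Only numpy, scipy, OpenCV 4.12 (cv2) and the standard library are available. Lean on these libraries where they do the work, as an engineer would, in place of code of your own. Each camera call takes 0.05 s, during which the arm holds its last target. There are 200 camera calls.

### The job

A customer wants the dark wooden serving board that the stack of three white dishes is standing on. Take it by the batten across its front end and draw it out under the steel rail, following wherever the wooden lane leads so that it never presses hard on the lane's sides; do not touch or lift the dishes, and let the rail hold them back gently so that the stack stays standing and settles on the shelf. Then lay the board gently, flat and lengthways, in the middle of the grey wrapping mat, and leave everything else as it stands.

Things in the scene. Friction and masses are not known exactly. Their poses are not given: they have to be found in the camera images.
- bay: Fixed part of the wooden display bay: an upright back panel 180 wide, 130 high. Origin on the shelf (the table top, z = 0) under the place of the stack; z up; the panel's face is at x = +108 mm and the board comes out towards -x. In front of the stack stands a wooden frame, one rigid piece (see frame_pivot and rail_mid), which counts as part of the bay.
- frame_pivot (a point): Point on the shelf 150 mm in front (-x) of the bay's origin, with the bay's axes. The frame's lane: two parallel strips 16 thick, 16 high, inner faces 126.6 apart, from 20 mm behind to 225 mm in front of this point. Set by hand, it stands askew: turned about the vertical here by up to 0.15 rad either way, NOT measured, so it leads the board out up to 0.15 rad left or right of bay -x. It does not give way.
- rail_mid (a point): Middle of the frame's smooth steel dowel rail, were the frame square to the bay (in truth up to 11 mm to a side): 77 mm in front (-x) of the bay's origin, 36 above the shelf. The rail runs across, 12 in diameter, its underside 30 above the shelf, on two posts 46 high, 172 apart, joined to the lane by side bars.
- board: Dark wooden serving board, about 200 g, 250 long (x), 90 wide, 10 thick, with an upright cross batten at its front (-x) end, 16 thick along x, 122 wide along y, its top 32 above the underside. Origin under the middle of its length; z up. It lies flat on the shelf, the rear half under the dishes, passing under the rail; only the batten fills the lane, with 2.3 mm play each side.
- board_mid (a point): Middle of the board's length and width, half-way up its 10 mm thickness. Axes as the board. 33 mm in front of the bay's origin at the start, give or take 4 mm.
- batten (a point): Centre of the batten, half-way up (16 mm above the board's underside), 117 mm in front (-x) of the board's middle: the place to grip, from above, across its 16 mm thickness. Its rear side is free for a finger down to the board's upper face (10 mm above the shelf).
- dish_low: Lowest of three like white square stacking dishes, 210 g each (give or take a fifth): foot 88 square, 10 high, body 104 square above it, 48 high in all; each stands 38 above the one below. Origin under its foot, z up. It stands on the board; the drawn board carries the stack forward 10 to 30 mm to the rail, then slides out from under it and the stack comes down 10 mm onto the shelf.
- dish_mid: Middle dish, same form; origin under its foot.
- dish_top: Top dish, same form; origin under its foot; its rim is 134 mm above the shelf at the start.
- dish_low_c (a point): Centre of the lowest dish, 24 mm above the underside of its foot.
- dish_mid_c (a point): Centre of the middle dish, 24 mm above the underside of its foot.
- dish_top_c (a point): Centre of the top dish, 24 mm above the underside of its foot.
- mat: Grey felt wrapping mat fixed on the table, 330 (along its x) by 180 (along y), 3 thick. Origin under its centre, z up.
- mug: White mug, 80 in diameter, 85 high, to be left alone. Origin under its centre.
- jar: Glass jar with a wooden lid, 80 in diameter, 110 high, to be left alone. Origin under its centre.
- bowl: Small blue bowl, 110 in diameter, 55 high, to be left alone. Origin under its centre.
There are look-alikes about, which are no part of the job. What is shaped like the dish_top but pink or red is not meant.

How it is judged:
By the outcome, as a careful person would: the job done as asked, in the order asked, and still so for the second after the job is handed in, with the robot touching nothing.
It also fails if it takes over 72 s, if anything falls off the work surface, if the arm or the gripper's body presses on something with over 40 N, if the wrist force passes 120 N, or if a joint passes its speed limit or range.

## Working session

There is one attempt and no reset: what is moved stays moved. The work goes in short steps, Python scripts to look and compute and a tool call to move; the robot and the scene stay as the last step left them, time stands still between calls to the robot, and variables do not carry over. Pictures are saved under pics/ and viewed, about 8 in all and at most 12, crops included, and the job is handed in when it is done.

Besides the shell and the picture viewer there is one more tool, called after "Call:" by a JSON object that holds its "name" and its "arguments". send_rows: Moves the arm, as the interface text tells. Its arguments: {"type":"object","properties":{"increments":{"type":"array","items":{"type":"array","items":{"type":"number"}}}},"required":["increments"]}

```bash
mkdir -p pics; cat > h.py <<'E'
import numpy as np, cv2
from bench import arm
def snap(n,f):
    p=arm.read_camera(n); cv2.imwrite('pics/'+f,p['img'][:,:,::-1]); return p
def K(p): return np.array([[p['fx'],0,p['cx']],[0,p['fy'],p['cy']],[0,0,1.]]),np.array([p['k1'],0,0,0.])
def ray(p,rc):
    k,d=K(p); u=cv2.undistortPoints(np.array([[[rc[1],rc[0]]]],float),k,d)[0,0]
    R=cv2.Rodrigues(np.array(p['rvec'],float))[0]; t=np.array(p['tvec'],float).ravel()
    return -R.T@t, R.T@np.array([u[0],u[1],1])
def at(p,rc,z):
    o,v=ray(p,rc); return o+v*(z-o[2])/v[2]
def proj(p,X):
    k,d=K(p); q=cv2.projectPoints(np.array(X,float).reshape(-1,1,3),np.array(p['rvec'],float),np.array(p['tvec'],float),k,d)[0]
    return q.reshape(-1,2)
def tri(a,ra,b,rb):
    o1,v1=ray(a,ra);o2,v2=ray(b,rb)
    s=np.linalg.lstsq(np.c_[v1,-v2],o2-o1,rcond=None)[0]
    return (o1+v1*s[0]+o2+v2*s[1])/2
E
python3 - <<'E'
from h import *
np.set_printoptions(precision=4,suppress=True)
a=snap('top','top.png');b=snap('side','side.png')
for n in ['batten','board_mid','dish_low_c','dish_mid_c','dish_top_c','rail_mid','frame_pivot','bay','mat','mug','jar','bowl']:
    for q,p in (('T',a),('S',b)):
        print(n,q,[(np.round(d['position']).tolist(),round(d['p'],2)) for d in arm.boxes_of(p,n)][:4])
for p in (a,b): print(ray(p,(240,320)))
s=arm.sense();print(s['tcp_pos'],s['tcp_rot'])
E
```

```text
batten T [([252.0, 290.0], 0.57)]
batten S [([218.0, 265.0], 0.68), ([256.0, 292.0], 0.62), ([248.0, 278.0], 0.23)]
board_mid T [([252.0, 292.0], 0.58)]
board_mid S [([264.0, 291.0], 0.6), ([365.0, 420.0], 0.52)]
dish_low_c T []
dish_low_c S [([245.0, 266.0], 0.86)]
dish_mid_c T [([272.0, 255.0], 0.53), ([148.0, 436.0], 0.2)]
dish_mid_c S [([235.0, 266.0], 0.81)]
dish_top_c T [([335.0, 131.0], 0.83), ([331.0, 241.0], 0.77), ([186.0, 232.0], 0.66), ([245.0, 240.0], 0.59)]
dish_top_c S [([219.0, 304.0], 0.81), ([233.0, 168.0], 0.75), ([216.0, 267.0], 0.74), ([267.0, 221.0], 0.71)]
rail_mid T [([249.0, 278.0], 0.63)]
rail_mid S [([252.0, 275.0], 0.73)]
frame_pivot T [([251.0, 279.0], 0.81), ([268.0, 264.0], 0.31)]
frame_pivot S [([252.0, 274.0], 0.86), ([234.0, 268.0], 0.74)]
bay T [([254.0, 278.0], 0.69)]
bay S [([248.0, 277.0], 0.8)]
mat T []
mat S [([259.0, 291.0], 0.71), ([366.0, 420.0], 0.65), ([233.0, 266.0], 0.6)]
mug T [([254.0, 290.0], 0.18)]
mug S [([266.0, 432.0], 0.91)]
jar T [([148.0, 386.0], 0.87), ([254.0, 291.0], 0.4)]
jar S [([247.0, 401.0], 0.59)]
bowl T [([157.0, 304.0], 0.87), ([249.0, 281.0], 0.41)]
bowl S [([229.0, 351.0], 0.59)]
(array([0.3976, 0.1165, 1.2797]), array([ 0.1545,  0.0136, -0.9879]))
(array([-0.2478, -0.6611,  0.8826]), array([ 0.6087,  0.563 , -0.5591]))
[0.2475 0.4912 0.2186] [-1.9491  1.5707 -2.4159]
```

View pics/top.png

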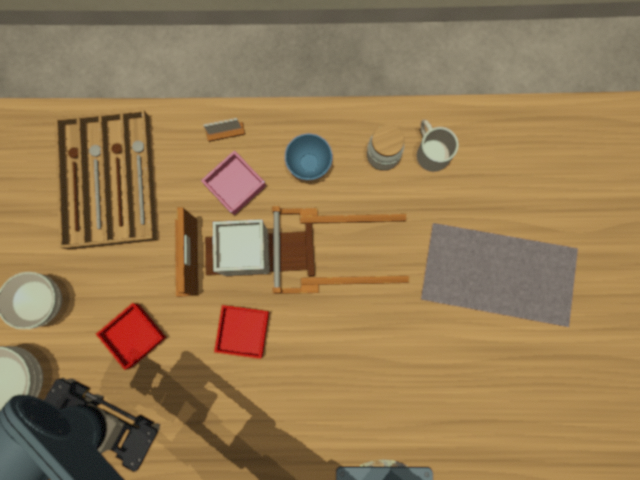

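View pics/side.png

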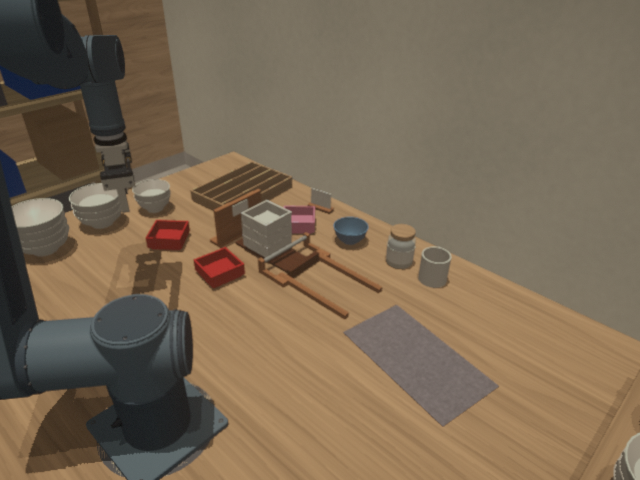

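The top view shows the white stack at (row 247, col 240). The dark board passes under the rail (col 277) and its batten is at about (250, 309). The lane strips run right along rows 217 and 281, and the mat is at (273, 500). Possible mix-ups for the stack are the red dishes at (335,131) and (331,241), the pink dish at (186,232) and the white bowls at the left edge, all ruled out by the description. The only dark board is the one under the white stack. Next is a close crop to check.

```bash
python3 - <<'E'
from h import *
im=cv2.imread('pics/top.png')[195:305,165:425]
cv2.imwrite('pics/crop.png',cv2.resize(im,None,fx=3,fy=3,interpolation=cv2.INTER_CUBIC))
np.set_printoptions(precision=4,suppress=True)
p=arm.read_camera('top')
P=lambda r,c,z:at(p,(r,c),z)
# lane strips: colour-based row of strip centre (orange wood) between cols 325..400
hsv=cv2.cvtColor(cv2.imread('pics/top.png'),cv2.COLOR_BGR2HSV)
print(hsv[205:230,360].tolist())
for c in (330,400): print(c,cv2.imread('pics/top.png')[208:226,c].tolist())
# mat
b=cv2.imread('pics/top.png'); m=((hsv[:,:,1]<60)&(hsv[:,:,2]<150)).astype(np.uint8); m[:215]=0;m[335:]=0;m[:,:410]=0;m[:,600:]=0
m=cv2.morphologyEx(m,cv2.MORPH_OPEN,np.ones((5,5)))
cs=max(cv2.findContours(m,0,2)[0],key=cv2.contourArea)
pts=np.array([P(y,x,.003)[:2] for x,y in cs[:,0]],np.float32)
print('mat',cv2.minAreaRect(pts))
E
```

```text
[[18, 134, 171], [18, 132, 172], [18, 133, 173], [18, 130, 175], [18, 131, 173], [18, 131, 169], [18, 134, 164], [18, 135, 162], [18, 135, 164], [17, 147, 165], [16, 162, 168], [15, 171, 170], [15, 174, 166], [15, 177, 160], [15, 177, 157], [14, 176, 146], [15, 171, 122], [16, 148, 129], [17, 134, 164], [18, 132, 178], [18, 131, 179], [18, 133, 178], [18, 129, 180], [18, 130, 179], [18, 131, 177]]
330 [[85, 140, 177], [86, 140, 177], [84, 137, 174], [79, 131, 167], [76, 128, 162], [79, 129, 165], [78, 131, 169], [69, 125, 169], [61, 118, 170], [54, 113, 170], [52, 111, 168], [52, 110, 165], [50, 106, 164], [48, 101, 154], [52, 96, 138], [67, 117, 153], [83, 138, 175], [89, 146, 182]]
400 [[82, 135, 170], [80, 130, 164], [76, 128, 162], [78, 130, 165], [78, 131, 167], [72, 126, 167], [63, 119, 170], [54, 113, 168], [51, 106, 162], [50, 103, 157], [44, 99, 153], [46, 95, 147], [43, 87, 133], [54, 95, 132], [72, 121, 157], [79, 133, 168], [82, 135, 169], [82, 135, 170]]
mat ((0.5175067186355591, -0.27188342809677124), (0.32649219036102295, 0.17672228813171387), 79.30290985107422)
```

View pics/crop.png

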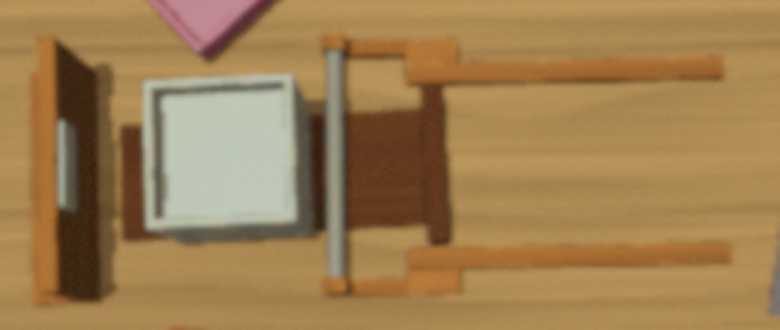

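The crop confirms it: one dark board under the white stack, its batten between the strips at full-picture cols about 305–314, rows 223–276.

```bash
python3 - <<'E'
from h import *
np.set_printoptions(precision=4,suppress=True)
p=arm.read_camera('top'); im=p['img'].astype(float)
# strip: ratio blue/red low -> subpixel weighted centre per column
w=np.clip(0.42-im[:,:,2]/im[:,:,0],0,None)
for r0,r1 in ((209,228),(272,292)):
    pts=[]
    for c in range(322,402,2):
        x=w[r0:r1,c]; rr=np.arange(r0,r1)
        if x.sum()>0: pts.append(at(p,((x*rr).sum()/x.sum(),c),.014)[:2])
    pts=np.array(pts); vx,vy,x0,y0=cv2.fitLine(pts.astype(np.float32),cv2.DIST_HUBER,0,.01,.01).ravel()
    if vy>0: vx,vy=-vx,-vy
    print('strip dir ang',np.arctan2(vy,vx),'pt',x0,y0)
B=[at(p,(223.3,309.3),.032),at(p,(276,311.5),.032)]
print('batten ends',B,np.linalg.norm(B[0]-B[1]))
# batten pixel refinement: dark red region
bm=((im[:,:,0]<125)&(im[:,:,0]>im[:,:,2]*1.5)).astype(np.uint8); bm[:, :282]=0; bm[:,320:]=0; bm[:215]=0; bm[285:]=0
for r in range(226,276,6): print(r,np.where(bm[r])[0][[0,-1]] if bm[r].any() else None, end=' ')
# bay back panel top edge & stack
S=[at(p,(195+y/3,165+x/3),.134) for x,y in ((145,80),(295,75),(302,225),(152,230))]
print('\nstack top',np.array(S),np.mean(S,0))
k,R=None,cv2.Rodrigues
s=arm.sense(); from scipy.spatial.transform import Rotation as Ro
print(Ro.from_euler('xyz',s['tcp_rot']).as_matrix())
E
```

```text
strip dir ang -1.5570687 pt 0.6458216 0.03858764
strip dir ang -1.5567275 pt 0.5039085 0.026028935
batten ends [array([0.6314, 0.1578, 0.032 ]), array([0.5112, 0.1531, 0.032 ])] 0.12029239448917159
226 [306 311] 232 [282 313] 238 [282 313] 244 [282 313] 250 [282 313] 256 [282 314] 262 [282 314] 268 [282 315] 274 [308 314] 
stack top [[0.6172 0.3555 0.134 ]
 [0.62   0.2508 0.134 ]
 [0.5149 0.2447 0.134 ]
 [0.5122 0.3479 0.134 ]] [0.5661 0.2997 0.134 ]
[[-0.     0.45   0.893]
 [ 0.     0.893 -0.45 ]
 [-1.     0.    -0.   ]]<stdin>:5: RuntimeWarning: divide by zero encountered in divide
```

Call:
{"name": "send_rows", "arguments": {"increments": [[50,0,0,0,0.133],[50,0,0,0,0.133],[50,0,0,0,0.133],[50,0,0,0,0.133],[50,0,0,0,0.133],[50,0,0,0,0.133],[50,0,0,0,0.133],[50,0,0,0,0.133]]}}

```text
time: 2.2
tcp_pos: [0.2475, 0.4912, 0.2186]
tcp_rot: [-0.701, 1.571, -2.273]
wrist_force: [-0.2, 0.1, 0.4]
finger_gap: 0.0502
```

Call:
{"name": "send_rows", "arguments": {"increments": [[50,0,40,38,0],[50,0,40,38,0],[50,0,40,38,0],[50,0,40,38,0],[50,0,40,38,0],[50,0,40,38,0],[50,0,40,38,0],[50,0,40,38,0]]}}

```text
time: 3.0
tcp_pos: [0.539, 0.2142, 0.2188]
tcp_rot: [2.774, 1.566, 1.209]
wrist_force: [0.9, 0.0, -0.0]
finger_gap: 0.0498
```

```bash
python3 - <<'E'
from h import *
from scipy.spatial.transform import Rotation as Ro
p=snap('wrist','w1.png'); s=arm.sense()
print(s['time'],s['tcp_pos'],s['finger_gap'],Ro.from_euler('xyz',s['tcp_rot']).as_matrix().round(3).tolist())
E
```

```text
3.05 [0.54483786 0.20835647 0.21843948] 0.04996953017888242 [[0.006, 1.0, 0.002], [0.0, 0.002, -1.0], [-1.0, 0.006, -0.0]]
```

View pics/w1.png

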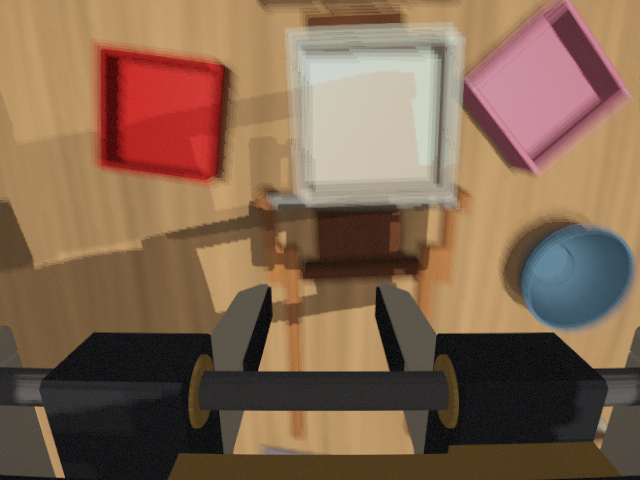

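The wrist view is blurred by motion. It shows the stack (110, 378), the rail just under it, the batten (row 268, cols 305–418) between the strips. I'll retake it now that the arm is still.

```bash
python3 - <<'E'
from h import *
np.set_printoptions(precision=4,suppress=True)
p=snap('wrist','w2.png'); s=arm.sense(); print(s['tcp_pos'])
im=p['img']; cv2.imwrite('pics/w2c.png',cv2.resize(im[170:320,230:490],None,fx=3,fy=3,interpolation=cv2.INTER_CUBIC)[:,:,::-1])
E
```

```text
[0.542  0.2111 0.2182]
```

View pics/w2c.png

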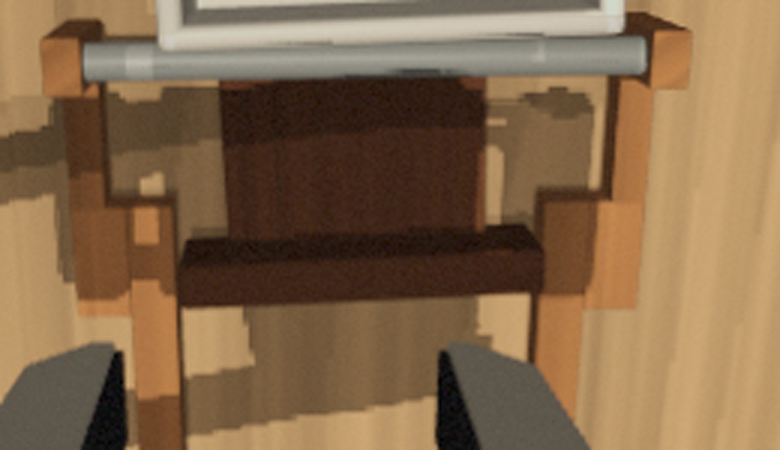

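```bash
python3 - <<'E'
from h import *
np.set_printoptions(precision=4,suppress=True)
p=arm.read_camera('wrist'); print('cam',ray(p,(240,320))[0])
f=lambda x,y,z:at(p,(170+y/3,230+x/3),z)
for n,a,b,z in (('rear top',(190,242),(527,228),.032),('front top',(183,270),(543,255),.032),('front bot',(182,305),(543,290),0),('rail',(85,60),(645,52),.040)):
    A,B=f(*a,z),f(*b,z); print(n,A,B,np.linalg.norm(A-B),'mid',(A+B)/2,'ang',np.arctan2(*(B-A)[[1,0]]))
print('Rpost/left post top', f(45,35,.046),f(688,28,.046))
print('stack front low corner guess',f(165,47,.134-.0),f(622,30,.134))
for a,b in (((131,210),(140,450)),((180,200),(183,450)),((538,200),(533,450))): print(f(*a,.016),f(*b,.016))
E
```

```text
cam [0.5417 0.2912 0.3842]
rear top [0.5135 0.1731 0.032 ] [0.6236 0.1778 0.032 ] 0.11018302535258251 mid [0.5685 0.1755 0.032 ] ang 0.04226339381294162
front top [0.5109 0.1634 0.032 ] [0.6294 0.1684 0.032 ] 0.11861265143701741 mid [0.5702 0.1659 0.032 ] ang 0.04247848367599192
front bot [0.5074 0.1383 0.    ] [0.6383 0.1439 0.    ] 0.13101546361550445 mid [0.5729 0.1411 0.    ] ang 0.04248441682608708
rail [0.4834 0.2343 0.04  ] [0.6545 0.2368 0.04  ] 0.17105226396576503 mid [0.5689 0.2356 0.04  ] ang 0.014423373721463777
Rpost/left post top [0.4729 0.2429 0.046 ] [0.6648 0.245  0.046 ]
stack front low corner guess [0.5172 0.2527 0.134 ] [0.6181 0.2565 0.134 ]
[0.4925 0.1792 0.016 ] [0.4921 0.0882 0.016 ]
[0.5092 0.1827 0.016 ] [0.5077 0.0882 0.016 ]
[0.6304 0.1826 0.016 ] [0.635  0.0878 0.016 ]
```

```bash
python3 -c "
from h import *
s=arm.sense();print(s['joint_positions'],s['time'])"
```

```text
[0.18225866 0.31179565 1.46330481 0.00340336 1.3649972  0.18036978] 3.15
```

Call:
{"name": "send_rows", "arguments": {"increments": [[50,0,0,0,-0.145],[50,0,0,0,-0.145],[50,0,0,0,-0.145],[50,0,0,0,-0.145],[50,0,0,0,-0.145],[50,0,0,0,-0.145],[50,0,0,0,-0.145],[50,0,0,0,-0.145]]}}

```text
time: 3.95
tcp_pos: [0.5301, 0.2227, 0.218]
tcp_rot: [2.583, 1.562, 2.212]
wrist_force: [1.0, 0.4, -0.2]
finger_gap: 0.05
```

Call:
{"name": "send_rows", "arguments": {"increments": [[50,0,0,0,-0.145],[50,0,0,0,-0.145],[50,0,0,0,-0.145],[50,0,0,0,-0.145],[50,0,0,0,-0.145],[50,0,0,0,-0.145],[50,0,0,0,-0.145],[50,0,0,0,-0.145]]}}

```text
time: 4.75
tcp_pos: [0.5183, 0.235, 0.2188]
tcp_rot: [1.512, 1.556, 2.341]
wrist_force: [0.6, -0.9, -0.5]
finger_gap: 0.0497
```

Call:
{"name": "send_rows", "arguments": {"increments": [[50,0,0,0,-0.145],[50,0,0,0,-0.145],[50,0,0,0,-0.145],[50,0,0,0,-0.145],[50,0,0,0,-0.145],[50,0,0,0,-0.145],[50,0,0,0,0]]}}

```text
time: 5.45
tcp_pos: [0.5079, 0.2453, 0.2196]
tcp_rot: [0.662, 1.551, 2.394]
wrist_force: [-0.4, -0.1, -0.4]
finger_gap: 0.05
```

```bash
cat >> h.py <<'E'
from scipy.spatial.transform import Rotation as Ro
def st(goal=None,yaw=None):
    s=arm.sense(); R=Ro.from_euler('xyz',s['tcp_rot']).as_matrix(); t=np.array(s['tcp_pos'])
    a=np.arctan2(R[1,1],R[0,1]); print('t',s['time'],'tcp',t.round(4),'yaw_y',a.round(4),'x',R[:,0].round(3),'F',np.round(s['wrist_force'],1),'gap',round(s['finger_gap'],4),'J6',round(s['joint_positions'][5],2))
    if goal is not None: print('tool shift mm',(R.T@(np.array(goal)-t)*1e3).round(1))
    if yaw is not None: print('turn',(-(yaw-a+np.pi)%(2*np.pi)-np.pi).round(4) if 0 else -((yaw-a+np.pi)%(2*np.pi)-np.pi))
E
python3 -c "
from h import *
st([.571,.187,.08],np.pi+.0425-2*np.pi)"
```

```text
t 5.45 tcp [0.5079 0.2453 0.2196] yaw_y -2.9799 x [-0.015  0.014 -1.   ] F [-0.4 -0.1 -0.4] gap 0.05 J6 -3.07
tool shift mm [137.8 -54.6 -69.9]
turn 0.11917138853439058
```

Call:
{"name": "send_rows", "arguments": {"increments": [[50,0,0,0,0.06],[50,0,0,0,0.06],[50,0,-28,-35,0],[50,0,-28,-35,0],[50,25,0,0,0],[50,25,0,0,0],[50,25,0,0,0],[50,0,0,0,0]]}}

```text
time: 6.25
tcp_pos: [0.5611, 0.1846, 0.1426]
tcp_rot: [0.663, 1.549, 2.247]
wrist_force: [-0.9, -0.4, -0.8]
finger_gap: 0.0501
```

```bash
python3 -c "
from h import *
st([.571,.187,.014],np.pi+.0425-2*np.pi)"
```

```text
t 6.25 tcp [0.5611 0.1846 0.1426] yaw_y -3.1284 x [-0.013  0.017 -1.   ] F [-0.9 -0.4 -0.8] gap 0.0501 J6 -3.04
tool shift mm [ 1.285e+02 -1.160e+01  1.000e-01]
turn -0.02933289862149735
```

```bash
python3 -c "
from h import *
st([.571,.187,.014],np.pi+.0425-2*np.pi);s=arm.sense();print(np.round(s['joint_positions'],3),np.round(s['dq'],3))"
```

```text
t 6.25 tcp [0.5611 0.1846 0.1426] yaw_y -3.1284 x [-0.013  0.017 -1.   ] F [-0.9 -0.4 -0.8] gap 0.0501 J6 -3.04
tool shift mm [ 1.285e+02 -1.160e+01  1.000e-01]
turn -0.02933289862149735
[ 0.118  0.394  1.535  0.019  1.224 -3.044] [ 0.01  -0.036 -0.055  0.002  0.029  0.035]
```

Call:
{"name": "send_rows", "arguments": {"increments": [[0,0,-9,0,0.03],[0,30,-1,0,0],[0,30,-1,0,0],[0,25,0,0,0],[0,15,0,0,0],[0,0,0,0,0]]}}

```text
time: 6.85
tcp_pos: [0.5732, 0.1921, 0.048]
tcp_rot: [0.255, 1.551, 1.796]
wrist_force: [-0.7, 0.1, 0.7]
finger_gap: 0.0069
```

```bash
python3 -c "
from h import *
st([.571,.187,.014],np.pi-2*np.pi)"
```

```text
t 6.85 tcp [0.5732 0.1921 0.048 ] yaw_y 3.1121 x [-0.004  0.019 -1.   ] F [-0.7  0.1  0.7] gap 0.0069 J6 -3.0
tool shift mm [33.9  1.9 -5.8]
turn -0.029540228248889022
```

Call:
{"name": "send_rows", "arguments": {"increments": [[0,15,0,-3,0],[0,12,0,-2,0],[0,5,0,0,0],[0,0,0,0,0]]}}

```text
time: 7.25
tcp_pos: [0.5759, 0.19, 0.0206]
tcp_rot: [-0.113, 1.55, 1.425]
wrist_force: [0.4, 0.2, -0.2]
finger_gap: 0.0003
```

```bash
python3 -c "
from h import *
st([.571,.187,.014],np.pi-2*np.pi)"
```

```text
t 7.25 tcp [0.5759 0.19   0.0206] yaw_y 3.1094 x [ 0.003  0.021 -1.   ] F [ 0.4  0.2 -0.2] gap 0.0003 J6 -3.0
tool shift mm [ 6.6  4.8 -3.3]
turn -0.03224231665539001
```

Call:
{"name": "send_rows", "arguments": {"increments": [[0,4,3,-3,0],[0,1,1,-3,0],[0,0,0,-4,0],[0,0,0,-4,0],[0,0,0,-4,0],[0,0,0,0,0]]}}

```text
time: 7.85
tcp_pos: [0.5721, 0.1721, 0.0173]
tcp_rot: [-0.237, 1.547, 1.301]
wrist_force: [-0.1, 0.6, -0.2]
finger_gap: -0.0001
```

```bash
python3 -c "
from h import *
st([.571,.167,.016],np.pi-2*np.pi)"
```

```text
t 7.85 tcp [0.5721 0.1721 0.0173] yaw_y 3.1084 x [ 0.006  0.023 -1.   ] F [-0.1  0.6 -0.2] gap -0.0001 J6 -3.03
tool shift mm [ 1.2  0.9 -5.2]
turn -0.03316851689654143
```

Call:
{"name": "send_rows", "arguments": {"increments": [[0,0,0,-4,0],[0,0,0,-4,0],[0,0,0,-4,0]]}}

```text
time: 8.15
tcp_pos: [0.5715, 0.162, 0.0173]
tcp_rot: [-0.209, 1.544, 1.328]
wrist_force: [-0.0, 8.2, -0.2]
finger_gap: 0.0007
```

Call:
{"name": "send_rows", "arguments": {"increments": [[0,0,0,-4,0],[0,0,0,-4,0],[0,0,0,-4,0],[0,0,0,-4,0]]}}

```text
time: 8.55
tcp_pos: [0.5705, 0.1512, 0.0174]
tcp_rot: [-0.161, 1.535, 1.376]
wrist_force: [0.0, 10.1, -0.0]
finger_gap: 0.0005
```

```bash
python3 -c "
from h import *
st([.571,.14,.016],np.pi-2*np.pi)
p=snap('top','t2.png');cv2.imwrite('pics/t2c.png',cv2.resize(p['img'][195:305,165:425],None,fx=3,fy=3,interpolation=cv2.INTER_CUBIC)[:,:,::-1])"
```

```text
t 8.55 tcp [0.5705 0.1512 0.0174] yaw_y 3.1077 x [ 0.007  0.035 -0.999] F [ 0.  10.1 -0. ] gap 0.0005 J6 -3.09
tool shift mm [  1.   -0.8 -11.2]
turn -0.0338530092459024
```

View pics/t2c.png

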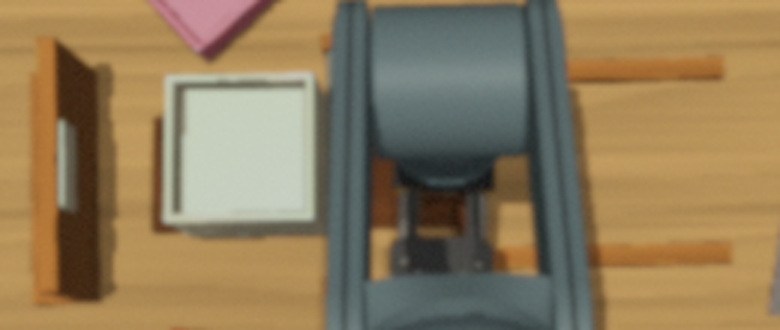

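The top view shows the stack carried forward about 15 mm to the rail, still upright, with the board now sliding under it (row 155, crop cols 153–163).

Call:
{"name": "send_rows", "arguments": {"increments": [[0,0,0,-4,0.03],[0,0,0,-4,0.03],[0,0,0,-4,0],[0,0,0,-4,0],[0,0,0,-4,0],[0,0,0,-4,0],[0,0,0,-4,0.0]]}}

```text
time: 9.3
tcp_pos: [0.5718, 0.1337, 0.0175]
tcp_rot: [-0.204, 1.515, 1.27]
wrist_force: [2.0, 8.5, -1.6]
finger_gap: 0.0005
```

```bash
python3 -c "
from h import *
st([.571,.14,.016],np.pi-2*np.pi)"
```

```text
t 9.3 tcp [0.5718 0.1337 0.0175] yaw_y 3.0442 x [ 0.016  0.053 -0.998] F [ 2.   8.5 -1.6] gap 0.0005 J6 -3.08
tool shift mm [1.9 1.4 6.1]
turn -0.0973455782329502
```

Call:
{"name": "send_rows", "arguments": {"increments": [[0,0,0,5,0],[0,0,0,3,0],[0,-25,0,0,0],[0,-35,0,-5,0],[30,-35,0,-5,0.1],[50,0,0,-5,0.14],[60,0,0,-5,0.14],[60,0,0,-5,0.14]]}}

```text
time: 10.1
tcp_pos: [0.5656, 0.1095, 0.1159]
tcp_rot: [0.281, 1.522, 1.219]
wrist_force: [0.1, -0.3, -0.1]
finger_gap: 0.0281
```

Call:
{"name": "send_rows", "arguments": {"increments": [[60,0,0,0,0.14],[60,0,0,0,0.14],[60,0,0,0,0.14],[60,0,0,0,0.14],[60,0,0,0,0.14],[60,0,0,0,0.14],[60,0,0,0,0]]}}

```text
time: 10.8
tcp_pos: [0.5655, 0.1055, 0.117]
tcp_rot: [1.084, 1.529, 1.144]
wrist_force: [-0.2, 0.3, 0.1]
finger_gap: 0.06
```

```bash
python3 -c "
from h import *
st([.571,.117,.08],1.61)
p=snap('wrist','w3.png')"
```

```text
t 10.8 tcp [0.5655 0.1055 0.117 ] yaw_y 1.6306 x [ 0.018  0.038 -0.999] F [-0.2  0.3  0.1] gap 0.06 J6 -1.68
tool shift mm [37.5  9.8  5.4]
turn 0.020612869999092176
```

View pics/w3.png

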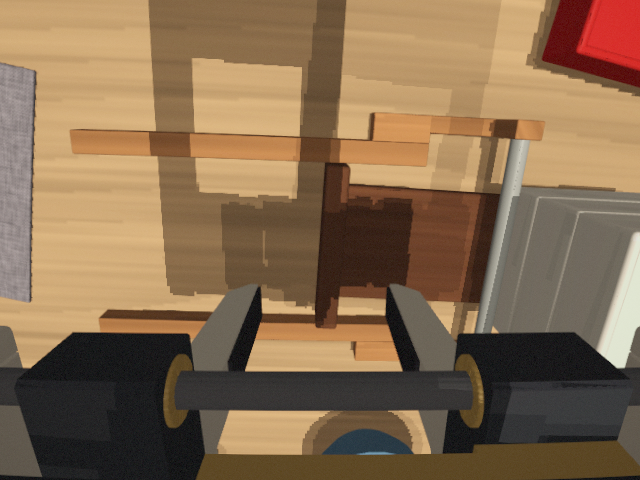

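The wrist view shows the batten from (163, 335) to (325, 326) between the strips, with the stack upright behind the rail on the right and well clear of the gripper.

```bash
python3 - <<'E'
from h import *
p=arm.read_camera('wrist'); im=p['img'].sum(2)//3
print('cam',ray(p,(240,320))[0].round(3))
for r in (172,180,200,230,260,300,312): print(r,im[r,308:360:2].tolist())
for rc in ((180,325),(180,348),(300,317),(300,340)): print(rc,at(p,rc,.032).round(4))
E
```

```text
cam [0.481 0.093 0.281]
172 [86, 83, 83, 87, 86, 84, 88, 87, 63, 32, 45, 50, 53, 47, 49, 48, 46, 55, 86, 84, 80, 105, 171, 172, 172, 171]
180 [78, 77, 77, 74, 76, 77, 78, 79, 43, 30, 51, 51, 47, 47, 48, 48, 44, 61, 81, 86, 72, 136, 166, 166, 167, 167]
200 [80, 80, 80, 81, 82, 83, 80, 62, 35, 47, 47, 49, 49, 49, 48, 51, 60, 83, 81, 76, 46, 45, 51, 52, 51, 45]
230 [82, 84, 85, 81, 82, 82, 53, 31, 34, 38, 35, 33, 39, 36, 31, 43, 34, 37, 35, 35, 39, 32, 32, 40, 35, 36]
260 [83, 82, 84, 84, 83, 36, 32, 40, 38, 36, 36, 30, 33, 36, 38, 34, 33, 34, 40, 34, 35, 38, 41, 36, 39, 37]
300 [87, 88, 85, 78, 33, 37, 40, 36, 34, 33, 37, 41, 67, 72, 69, 108, 154, 155, 154, 154, 152, 152, 151, 151, 150, 152]
312 [176, 176, 176, 145, 28, 29, 33, 36, 33, 45, 71, 70, 69, 69, 72, 178, 178, 179, 178, 179, 177, 177, 179, 179, 178, 178]
(180, 325) [0.5206 0.1055 0.032 ]
(180, 348) [0.5197 0.1207 0.032 ]
(300, 317) [0.6084 0.1053 0.032 ]
(300, 340) [0.6077 0.1222 0.032 ]
```

```bash
python3 -c "
from h import *
st([.572,.114,.0135],1.575)"
```

```text
t 10.9 tcp [0.5655 0.1056 0.117 ] yaw_y 1.6358 x [ 0.018  0.039 -0.999] F [ 0.5 -1.   0.1] gap 0.0602 J6 -1.69
tool shift mm [103.8   4.    4.9]
turn 0.060801044827168305
```

Call:
{"name": "send_rows", "arguments": {"increments": [[50,0,6,8,0.06],[50,30,0,0,0],[50,30,0,0,0],[50,15,0,0,0],[50,0,0,0,0]]}}

```text
time: 11.4
tcp_pos: [0.5766, 0.1145, 0.0418]
tcp_rot: [1.015, 1.528, 1.035]
wrist_force: [-0.6, 0.0, 0.3]
finger_gap: 0.05
```

```bash
python3 -c "
from h import *
st([.572,.114,.0135],1.575)"
```

```text
t 11.4 tcp [0.5766 0.1145 0.0418] yaw_y 1.5914 x [ 0.022  0.037 -0.999] F [-0.6  0.   0.3] gap 0.05 J6 -1.63
tool shift mm [28.2 -1.5 -5.3]
turn 0.016400792287704746
```

Call:
{"name": "send_rows", "arguments": {"increments": [[50,16,-1,-4,0.015],[50,10,-1,-2,0],[50,3,0,0,0],[50,0,0,0,0]]}}

```text
time: 11.8
tcp_pos: [0.573, 0.1132, 0.0141]
tcp_rot: [0.955, 1.526, 0.967]
wrist_force: [0.0, -0.1, 0.4]
finger_gap: 0.0499
```

```bash
python3 -c "
from h import *
st([.572,.114,.0135],1.58)"
```

```text
t 11.8 tcp [0.573  0.1132 0.0141] yaw_y 1.5834 x [ 0.025  0.036 -0.999] F [ 0.  -0.1  0.4] gap 0.0499 J6 -1.63
tool shift mm [ 0.6  0.8 -1. ]
turn 0.0034053726863652045
```

Call:
{"name": "send_rows", "arguments": {"increments": [[25,0,0,0,0],[20,0,0,0,0],[18,0,0,0,0],[10,0,0,0,0],[10,0,0,0,0],[10,0,0,0,0]]}}

```text
time: 12.4
tcp_pos: [0.5753, 0.1141, 0.017]
tcp_rot: [0.881, 1.522, 0.894]
wrist_force: [0.5, -0.9, -1.5]
finger_gap: 0.0161
```

```bash
python3 -c "
from h import *
st([.572+.0137*.15,.114-.15,.0141],1.5845)"
```

```text
t 12.4 tcp [0.5753 0.1141 0.017 ] yaw_y 1.5844 x [ 0.03   0.038 -0.999] F [ 0.5 -0.9 -1.5] gap 0.0161 J6 -1.63
tool shift mm [  -2.8 -150.1   -3.2]
turn -0.00011964522180818449
```

Call:
{"name": "send_rows", "arguments": {"increments": [[5,-0.15,-4,0,0],[5,-0.15,-4,0,0],[5,-0.15,-4,0,0],[5,-0.15,-4,0,0]]}}

```text
time: 12.8
tcp_pos: [0.5754, 0.1039, 0.017]
tcp_rot: [0.971, 1.515, 0.983]
wrist_force: [0.6, 8.0, -1.7]
finger_gap: 0.0162
```

```bash
python3 -c "
from h import *
st([.574+.0137*.15,.114-.15,.0141],1.5845)"
```

```text
t 12.8 tcp [0.5754 0.1039 0.017 ] yaw_y 1.5836 x [ 0.031  0.046 -0.998] F [ 0.6  8.  -1.7] gap 0.0162 J6 -1.66
tool shift mm [  -3.6 -139.8   -1. ]
turn -0.0008781927395604683
```

Call:
{"name": "send_rows", "arguments": {"increments": [[5,-0.3,-7,0,0],[5,-0.3,-7,0,0],[5,-0.3,-7,0,0],[5,-0.3,-7,0,0]]}}

```text
time: 13.2
tcp_pos: [0.5757, 0.0822, 0.017]
tcp_rot: [1.038, 1.506, 1.051]
wrist_force: [0.4, 8.7, -0.2]
finger_gap: 0.0164
```

```bash
python3 -c "
from h import *
st([.574+.0137*.15,.114-.15,.0141],1.5845)"
```

```text
t 13.2 tcp [0.5757 0.0822 0.017 ] yaw_y 1.5843 x [ 0.032  0.056 -0.998] F [ 0.4  8.7 -0.2] gap 0.0164 J6 -1.72
tool shift mm [  -3.7 -118.2   -1.1]
turn -0.0001881330942339332
```

Call:
{"name": "send_rows", "arguments": {"increments": [[5,-0.4,-8,0,0],[5,-0.4,-8,0,0],[5,-0.4,-8,0,0],[5,-0.4,-8,0,0]]}}

```text
time: 13.6
tcp_pos: [0.5761, 0.0567, 0.0169]
tcp_rot: [1.096, 1.497, 1.109]
wrist_force: [0.6, 10.5, -0.2]
finger_gap: 0.0165
```

```bash
python3 -c "
from h import *
st([.574+.0137*.15,.114-.15,.0141],1.5845)"
```

```text
t 13.6 tcp [0.5761 0.0567 0.0169] yaw_y 1.5848 x [ 0.033  0.066 -0.997] F [ 0.6 10.5 -0.2] gap 0.0165 J6 -1.78
tool shift mm [ -3.3 -92.7  -1.2]
turn 0.00034027315843676575
```

Call:
{"name": "send_rows", "arguments": {"increments": [[5,-0.4,-7,0,0],[5,-0.4,-7,0,0],[5,-0.4,-7,0,0],[5,-0.4,-7,0,0],[5,-0.4,-7,0,0]]}}

```text
time: 14.1
tcp_pos: [0.5765, 0.0262, 0.017]
tcp_rot: [1.127, 1.49, 1.142]
wrist_force: [0.7, 3.2, 0.4]
finger_gap: 0.0159
```

```bash
python3 -c "
from h import *
st([.574+.0137*.15,.114-.15,.0141],1.5845); snap('side','s2.png')"
```

```text
t 14.1 tcp [0.5765 0.0262 0.017 ] yaw_y 1.587 x [ 0.034  0.073 -0.997] F [0.7 3.2 0.4] gap 0.0159 J6 -1.85
tool shift mm [ -1.7 -62.3  -1.4]
turn 0.002469443569460772
```

View pics/s2.png

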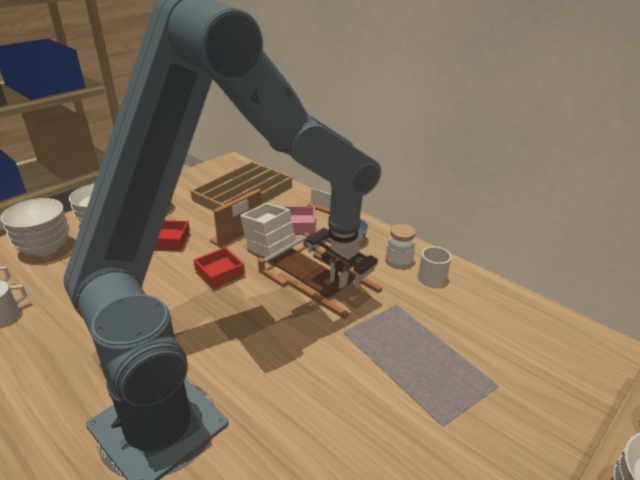

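The stack at (228, 268) has tipped back a little onto the shelf, as expected, and is still standing. I'll draw the rest out slowly.

Call:
{"name": "send_rows", "arguments": {"increments": [[5,-0.3,-5,0,0],[5,-0.3,-5,0,0],[5,-0.3,-5,0,0],[5,-0.3,-5,0,0],[5,-0.3,-5,0,0],[5,-0.3,-5,0,0]]}}

```text
time: 14.75
tcp_pos: [0.5771, -0.0069, 0.0173]
tcp_rot: [1.127, 1.489, 1.141]
wrist_force: [-0.4, 0.9, 0.4]
finger_gap: 0.0157
```

Call:
{"name": "send_rows", "arguments": {"increments": [[5,-0.3,-7,0,0],[5,-0.4,-7,0,0],[5,-0.4,-7,0,0],[5,-0.4,-7,0,0],[5,-0.4,-7,0,0],[5,-0.4,-7,0,0]]}}

```text
time: 15.35
tcp_pos: [0.578, -0.0525, 0.0171]
tcp_rot: [1.122, 1.488, 1.134]
wrist_force: [0.8, 4.3, 5.1]
finger_gap: 0.0158
```

```bash
python3 -c "
from h import *
st([.574+.0137*.15,.114-.15,.0141],1.5845)
p=snap('side','s3.png');q=snap('top','t3.png')
a=cv2.resize(p['img'][180:380,200:500],(600,400)); b=q['img'][190:350,160:600][:,::1]
b=cv2.resize(b,(600,218)); cv2.imwrite('pics/c3.png',np.vstack([a,b])[:600,:,::-1])"
```

```text
t 15.35 tcp [ 0.578  -0.0525  0.0171] yaw_y 1.5849 x [ 0.035  0.075 -0.997] F [0.8 4.3 5.1] gap 0.0158 J6 -1.98
tool shift mm [ 4.2 16.2 -1.9]
turn 0.00042127103395905863
```

View pics/c3.png

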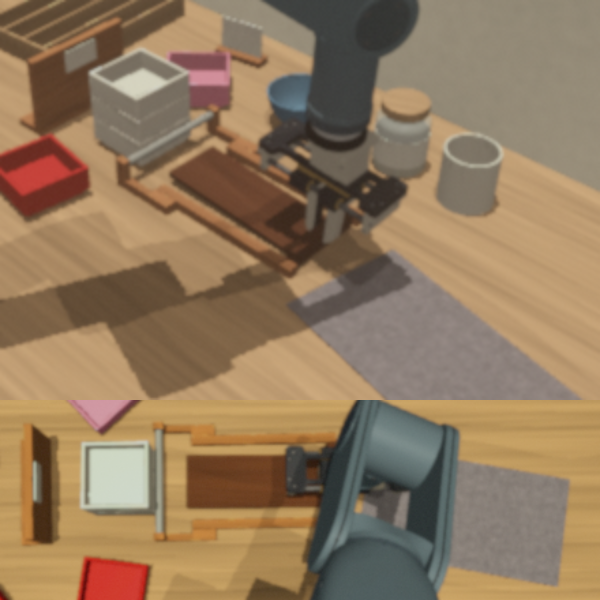

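The stack now stands upright on the shelf behind the rail (crop ~(100, 140)). The board is out past the rail, inside the lane. Next I lift it.

Call:
{"name": "send_rows", "arguments": {"increments": [[5,-6,0,0,0],[5,-10,0,0,0],[5,-12,0,0,0],[5,-12,0,0,0],[5,-12,0,0,0],[5,-12,0,0,0],[5,-8,0,0,0],[5,0,0,0,0]]}}

```text
time: 16.25
tcp_pos: [0.5748, -0.0605, 0.0948]
tcp_rot: [1.102, 1.492, 1.115]
wrist_force: [0.7, -0.5, -2.4]
finger_gap: 0.0161
```

```bash
python3 -c "
from h import *
st([.496,-.387,.08],1.384)
p=snap('side','s4.png');cv2.imwrite('pics/c4.png',cv2.resize(p['img'][180:380,200:500],(750,500))[:,:,::-1])"
```

```text
t 16.25 tcp [ 0.5748 -0.0605  0.0948] yaw_y 1.5853 x [ 0.034  0.07  -0.997] F [ 0.7 -0.5 -2.4] gap 0.0161 J6 -1.97
tool shift mm [ -10.9 -325.6  -83.2]
turn 0.2013315261358266
```

View pics/c4.png

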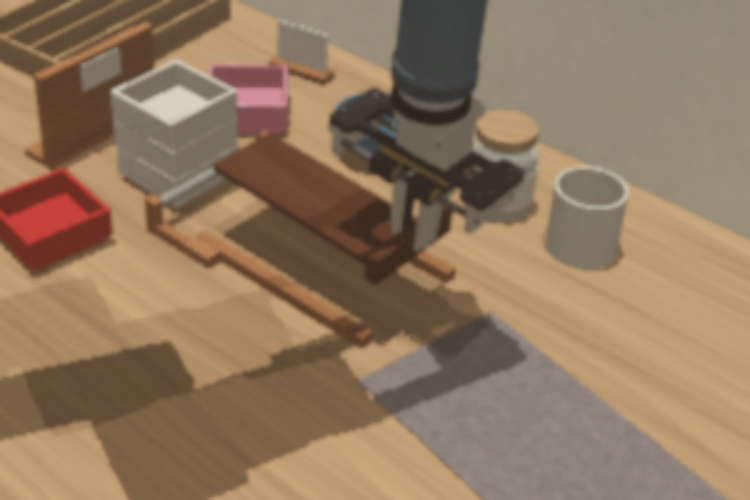

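The board is held level, about 80 mm up and clear of the lane. The stack stands upright.

Call:
{"name": "send_rows", "arguments": {"increments": [[5,-1,-15,-2,0],[5,-1,-25,-6,0],[5,-1,-25,-6,0],[5,-1,-25,-6,0],[5,-1,-25,-6,0.05],[5,-1,-25,-6,0.05],[5,-1,-25,-6,0.05],[5,0,-10,-3,0.05]]}}

```text
time: 17.1
tcp_pos: [0.5252, -0.2446, 0.0818]
tcp_rot: [1.415, 1.493, 1.226]
wrist_force: [0.0, -0.2, -2.3]
finger_gap: 0.016
```

```bash
python3 -c "
from h import *
st([.496,-.387,.07],1.384)"
```

```text
t 17.1 tcp [ 0.5252 -0.2446  0.0818] yaw_y 1.3816 x [ 0.026  0.073 -0.997] F [ 0.  -0.2 -2.3] gap 0.016 J6 -2.1
tool shift mm [   0.7 -145.8   -1.9]
turn -0.0023558841841602174
```

Call:
{"name": "send_rows", "arguments": {"increments": [[5,0,-25,0,0],[5,0,-30,0,0],[5,0,-30,0,0],[5,0,-30,0,0],[5,0,-20,0,0],[5,0,-8,0,0],[5,0,0,0,0]]}}

```text
time: 17.8
tcp_pos: [0.4899, -0.3955, 0.0641]
tcp_rot: [1.524, 1.49, 1.327]
wrist_force: [0.1, -0.3, -2.4]
finger_gap: 0.0161
```

```bash
python3 - <<'E'
from h import *
st([.496,-.387,.07],1.384)
p=snap('top','t5.png'); q=snap('side','s5.png')
# predicted mat outline and wanted board outline are in the overlay
im=p['img'][:,:,::-1].copy()
c=np.array([.5175,-.2719]); d=np.array([np.cos(-1.757),np.sin(-1.757)]); n=np.array([-d[1],d[0]])
for L,W,z,col in ((.33,.18,.003,(0,255,0)),(.25,.09,.06,(0,255,255))):
    P=[np.r_[c+d*L/2*a+n*W/2*b,z] for a,b in ((1,1),(1,-1),(-1,-1),(-1,1))]
    cv2.polylines(im,[proj(p,P).astype(np.int32)],True,col,1)
a=cv2.resize(im[205:345,390:610],(660,420)); b=cv2.resize(q['img'][220:440,260:620,::-1],(295,180))
cv2.imwrite('pics/c5.png',np.vstack([a,np.pad(b,((0,0),(0,365),(0,0)))]))
E
```

```text
t 17.8 tcp [ 0.4899 -0.3955  0.0641] yaw_y 1.3744 x [ 0.019  0.078 -0.997] F [ 0.1 -0.3 -2.4] gap 0.0161 J6 -2.3
tool shift mm [-5.1 10.   4.4]
turn -0.0095856371300993
```

View pics/c5.png

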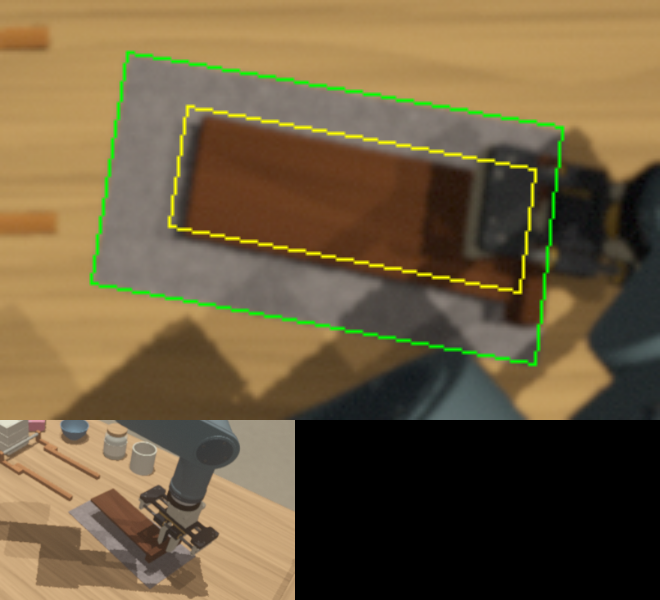

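The green mat outline fits the picture. The board hangs over the mat about 10 mm too far forward and 4 mm to one side, which matches the computed shift. I'll correct that and lower it.

Call:
{"name": "send_rows", "arguments": {"increments": [[5,0,7,4,-0.01],[5,8,0,0,0],[5,9,0,0,0],[5,8,0,0,0],[5,0,0,0,0]]}}

```text
time: 18.4
tcp_pos: [0.4983, -0.3795, 0.0384]
tcp_rot: [1.52, 1.488, 1.342]
wrist_force: [-0.6, 0.3, -1.3]
finger_gap: 0.0157
```

```bash
python3 -c "
from h import *
st([.496,-.387,.020],1.384)"
```

```text
t 18.4 tcp [ 0.4983 -0.3795  0.0384] yaw_y 1.3928 x [ 0.019  0.081 -0.997] F [-0.6  0.3 -1.3] gap 0.0157 J6 -2.3
tool shift mm [17.7 -9.3 -1. ]
turn 0.008767783703860665
```

Call:
{"name": "send_rows", "arguments": {"increments": [[5,2,-6,-1,0.008],[5,4,0,0,0],[5,3,0,0,0],[5,0,0,0,0]]}}

```text
time: 18.8
tcp_pos: [0.4962, -0.3851, 0.0277]
tcp_rot: [1.534, 1.488, 1.346]
wrist_force: [-0.2, 0.2, -2.2]
finger_gap: 0.0157
```

```bash
python3 -c "
from h import *
st([.496,-.387,.020],1.384)"
```

```text
t 18.8 tcp [ 0.4962 -0.3851  0.0277] yaw_y 1.3838 x [ 0.018  0.081 -0.997] F [-0.2  0.2 -2.2] gap 0.0157 J6 -2.3
tool shift mm [ 7.6 -2.5  0.1]
turn -0.00017399953407881696
```

Call:
{"name": "send_rows", "arguments": {"increments": [[5,2,-1,0,0],[5,2,0,0,0],[5,1.5,0,0,0],[5,0,0,0,0]]}}

```text
time: 19.2
tcp_pos: [0.4961, -0.3862, 0.0221]
tcp_rot: [1.526, 1.488, 1.339]
wrist_force: [-0.2, -0.2, -1.7]
finger_gap: 0.0158
```

Call:
{"name": "send_rows", "arguments": {"increments": [[5,1,0,0,0],[5,1,0,0,0],[5,0,0,0,0]]}}

```text
time: 19.5
tcp_pos: [0.496, -0.3862, 0.021]
tcp_rot: [1.524, 1.489, 1.337]
wrist_force: [-1.1, 0.4, -0.2]
finger_gap: 0.0158
```

```bash
python3 -c "
from h import *
st([.496,-.387,.020],1.384)"
```

```text
t 19.5 tcp [ 0.496  -0.3862  0.021 ] yaw_y 1.3837 x [ 0.019  0.08  -0.997] F [-1.1  0.4 -0.2] gap 0.0158 J6 -2.3
tool shift mm [ 0.9 -0.9  0.1]
turn -0.0003238173896606966
```

Call:
{"name": "send_rows", "arguments": {"increments": [[5,1,0,0,0],[5,0,0,0,0],[17,0,0,0,0],[20,0,0,0,0],[30,0,0,0,0],[45,0,0,0,0],[45,0,0,0,0]]}}

```text
time: 20.2
tcp_pos: [0.497, -0.3864, 0.0204]
tcp_rot: [1.5, 1.489, 1.313]
wrist_force: [-0.5, -0.0, -0.4]
finger_gap: 0.0397
```

```bash
python3 -c "
from h import *
st([.496,-.387,.020],1.384)"
```

```text
t 20.2 tcp [ 0.497  -0.3864  0.0204] yaw_y 1.3835 x [ 0.021  0.079 -0.997] F [-0.5 -0.  -0.4] gap 0.0397 J6 -2.3
tool shift mm [ 0.3 -0.8 -0.9]
turn -0.0004583757531810839
```

Call:
{"name": "send_rows", "arguments": {"increments": [[45,-10,0,0,0],[45,-20,0,0,0],[45,-35,0,0,0],[45,-40,0,0,0],[45,-40,0,-10,0],[45,-20,-20,-30,0],[45,0,-30,-40,0],[45,0,-30,-40,0]]}}

```text
time: 21.0
tcp_pos: [0.3628, -0.4553, 0.1894]
tcp_rot: [1.45, 1.493, 1.272]
wrist_force: [0.2, -0.6, -0.1]
finger_gap: 0.0448
```

Call:
{"name": "send_rows", "arguments": {"increments": [[45,0,-30,-40,0],[45,0,-30,-40,0],[45,0,0,0,0]]}}

```text
time: 21.3
tcp_pos: [0.2675, -0.5036, 0.1877]
tcp_rot: [1.426, 1.499, 1.245]
wrist_force: [0.3, -0.0, -0.9]
finger_gap: 0.0451
```

```bash
python3 - <<'E'
from h import *
st()
p=snap('top','t6.png'); q=snap('side','s6.png')
im=p['img'][:,:,::-1].copy()
c=np.array([.5175,-.2719]); d=np.array([np.cos(-1.757),np.sin(-1.757)]); n=np.array([-d[1],d[0]])
for L,W,z,col in ((.33,.18,.003,(0,255,0)),(.25,.09,.013,(0,255,255))):
    P=[np.r_[c+d*L/2*a+n*W/2*b,z] for a,b in ((1,1),(1,-1),(-1,-1),(-1,1))]
    cv2.polylines(im,[proj(p,P).astype(np.int32)],True,col,1)
a=cv2.resize(im[115:335,165:605],(780,390)); b=cv2.resize(q['img'][180:430,190:510,::-1],(269,210))
cv2.imwrite('pics/c6.png',np.vstack([a,np.pad(b,((0,0),(0,511),(0,0)))]))
rgb=p['img'].astype(float); m=((rgb[:,:,0]<130)&(rgb[:,:,0]>rgb[:,:,2]*1.6)).astype(np.uint8)
m[:215]=0;m[335:]=0;m[:,:415]=0;m[:,590:]=0
m=cv2.morphologyEx(m,cv2.MORPH_OPEN,np.ones((3,3)))
cs=max(cv2.findContours(m,0,2)[0],key=cv2.contourArea)
print(cv2.minAreaRect(np.array([at(p,(y,x),.013)[:2] for x,y in cs[:,0]],np.float32)))
E
```

```text
t 21.3 tcp [ 0.2675 -0.5036  0.1877] yaw_y 1.3894 x [ 0.023  0.068 -0.997] F [ 0.3 -0.  -0.9] gap 0.0451 J6 -2.7
((0.5157177448272705, -0.27498942613601685), (0.25648000836372375, 0.12218565493822098), 79.60118865966797)
```

View pics/c6.png

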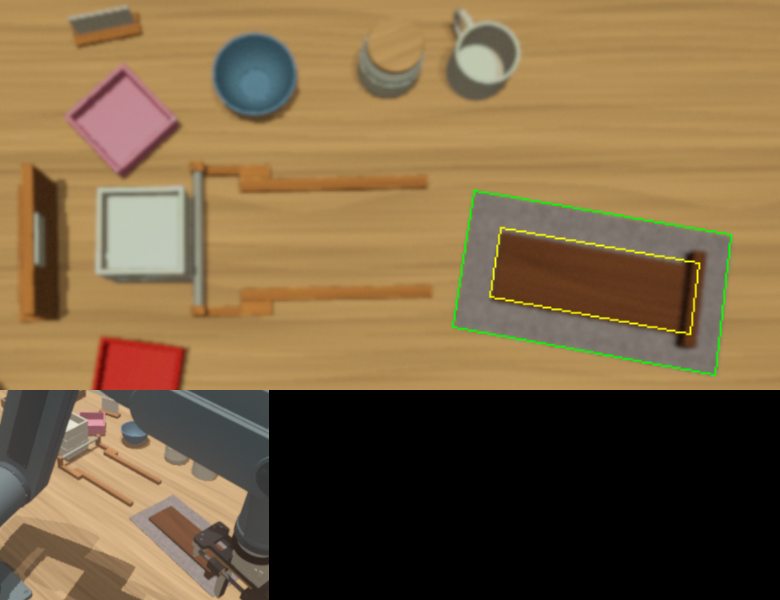

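The board lies flat on the mat, centred to about 3 mm and parallel to within 0.3°. The stack stands upright at the rail, and nothing else has moved. The gripper is clear, so I'm handing it in.

```bash
python3 -c "
from h import *
print(arm.sign_off())"
```

```text
the job is handed in; nothing more can be done
None
```

The board is on the wrapping mat, the three dishes stand on the shelf behind the rail, and the job is handed in at about 21 s of the 72 s allowed.

**How it went:** Gripping the batten at once would have brought the gripper body against the stack. So I first hooked closed fingers behind the batten and drew the board about 40 mm, until the stack rested on the rail. Then I gripped the batten and drew the board out along the measured lane (about 0.03 rad askew to the bay). The pull was about 10 N at most, and the sideways force stayed at or below about 2 N. The stack tipped back slightly as the board left it, then settled upright. I lifted the board clear of the lane, turned it to match the mat, lowered it until it touched and let go.

**Last checks:** In the final pictures the board lies flat, about 3 mm from the mat's centre and within 0.3° of its long axis. The stack is upright, and the mug, jar, bowl and frame look unmoved.

**What was off:**
- The tool leaned up to about 5° from vertical while pulling and could not be straightened, but the board stayed level when lifted.
- The hooking fingers sat up to about 0.1 rad off square to the batten, because the last joint was near the end of its range.
- Early camera readings of the batten's position differed by about 4 mm; I used the wrist camera's.

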